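# Select the three-dot filter on the colorimeter and take a reading

## Task

Take a reading of the vial that stands in the colorimeter, pushing only with the fingertips and gripping nothing: push the protruding tabs of the black filter turret gently round until the tab with three dots has clicked in at the pointer, and push the open light hood over so that it shuts over the vial. Then press the round key at the front right-hand corner of the deck fully down and let it go. Leave the vial in its well and do not disturb the other things on the bench.

Things in the scene. Friction and masses are not known exactly. Their poses are not given: they have to be found in the camera images.
- colorimeter: bench filter photometer, fixed; light grey shell 220 (x) x 320 (y) mm, flat deck 50 mm above the bench. Origin on the bench under its middle, z up, x from its front to its back (away from the robot, yaw within 0.3 rad), y to its left. In this frame: turret axis at x 0, y 75 mm; sample well x -5, y -95; key x -83, y -115; tilted display 44 x 86 mm at x -80, y -25, up to 20 mm above the deck
- lamp_head (a point): middle of the top of the light grey lamp head, whose arm overhangs the back of the turret, 109 mm above the bench. In the colorimeter's frame the arm spans x 22 to 109, y 40 to 110 mm, from z 83 up. It keeps fingers off tabs that point within about 50 degrees of the colorimeter's +x; all other tabs are free from above and can be pushed instead
- turret: black filter turret, a disc of 50 mm radius, top 74 mm above the bench, turning endlessly either way on an upright axis, five stations 72 degrees apart. Each has a window, a row of 1 to 5 white dots at the rim (one more each time going clockwise seen from above) and outside it a tab. Origin on the axis at deck height; the three-dot tab points along its own -x. Starts at any wrong station, at times half-way between two
- three_dot_tab (a point): outer end of the tab with three dots, 80 mm from the turret's axis, 68 mm above the bench. All tabs are black, 12 mm wide, stand out from the disc's rim (50 mm) to 80 mm, 62 to 74 mm above the bench, with the deck free at 50 mm. A spring detent draws the turret to the nearest station from up to 30 degrees away; a tab needs some 2 to 5 N to pass from one station to the next
- pointer_tip (a point): tip of the black diamond-shaped pointer on the deck in front of the turret (on the robot's side), 85 mm from the turret's axis, 56 mm above the bench. With the three-dot tab clicked in here, the tab's end is 5 mm from the tip seen from above
- light_hood: light grey hollow hood, 72 x 70 mm, 28 mm high, hinged on the far (+x) upper edge of the dark sample well block (72 x 72 mm, top 92 mm above the bench). Origin on the hinge axis, 97 mm above the bench, 40 mm behind the well's middle; its own z is up when shut, its own -x runs from hinge to front edge, its flat outer face is at z 25 mm. Starts open about 106 degrees, against its stop
- hood_edge (a point): middle of the hood's front edge on its outer face, 77 mm from the hinge: the topmost edge while open (165 mm above the bench, about 45 mm behind the hinge, the outer face looking back), 122 mm above the bench when shut. Pushed from behind towards the robot past about 65 degrees the hood falls shut by its own weight (about 90 g)
- read_key (a joint): round black key of 24 mm diameter in a grey collar at the front right-hand corner of the deck: its travel, 0 up to 0.005 m fully down; spring, 4 N fully down
- read_key_top (a point): middle of the key's top face, 21 mm above the deck (its collar 12 mm), moving with it
- sample_vial: black-capped screw vial 24 mm in diameter, 59 mm high, loose in the well with its upper 17 mm standing out of the block; origin at its underside, 50 mm above the bench. To be left there
- blank_vial: loose white-capped vial of 24 mm diameter, 59 mm high, standing on the bench in front of the colorimeter; origin at its underside. Bystander
- next_vial: loose black-capped vial of 24 mm diameter, 59 mm high, standing on the bench near the front right corner of the colorimeter; origin at its underside. Bystander
- beaker_50: small glass beaker, 44 mm in diameter, 58 mm high, left of the colorimeter; origin at its underside. Bystander
- stopper: rubber stopper, 24 mm in diameter, 23 mm high, left of the colorimeter; origin at its underside. Bystander
- pen_ball: pen, 145 mm long, lying in front of the colorimeter; origin at its middle. Bystander
- lab_notebook: notebook, 210 x 153 x 16 mm, on the left of the bench; origin under its middle. Bystander
- lab_timer: small timer, 57 x 64 x 56 mm, on the right of the bench; origin under its middle. Bystander

How it is judged (in metres and radians):
On the way, in this order (a step that is already met when the one before it is completed fails the run):
1. the three-dot tab rests at the pointer and the hood is shut (in either order) (horizontal distance between three_dot_tab and pointer_tip below 0.011 m and angle between light_hood's own z axis and vertical below 0.06 rad and angular speed of turret below 0.15 rad/s), for 0.2 s.
2. with both so, the round key is pressed down (horizontal distance between three_dot_tab and pointer_tip below 0.011 m and angle between light_hood's own z axis and vertical below 0.06 rad and value of joint read_key above 0.0038 m), for 0.05 s.
At the end, for the whole second after the job is handed in: the end of the three-dot tab is within 11 mm of the pointer's tip seen from above (about 7 degrees of its click) with the turret at rest, the hood is shut (within 0.06 rad of level), the key is up again (less than 1 mm down) and the vial stands in its well (all of step 1 and value of joint read_key below 0.001 m and z of sample_vial in the frame of colorimeter below 0.065 m and angle between sample_vial's own z axis and vertical below 0.25 rad); the robot touches nothing.
It fails at once if the turret or the hood is gripped or pushed hard (fingers press on it with more than 30 N) (contact force between the fingers and turret above 30 N or contact force between the fingers and light_hood above 30 N).
It fails at once if the sample vial is lifted out of its well (not (z of sample_vial in the frame of colorimeter below 0.065 m and angle between sample_vial's own z axis and vertical below 0.25 rad)).
It fails at once if another thing on the bench is lifted or moved by more than 30 mm (distance of any of blank_vial, next_vial, beaker_50, stopper, pen_ball, lab_notebook, lab_timer from where it was at the start of the episode above 0.03 m).
It also fails if it takes over 64 s, if anything falls off the work surface, if the arm or the gripper's body presses on something with over 40 N, if the wrist force passes 120 N, or if a joint passes its speed limit or range.

## Robot

A 6-joint arm with a two-finger parallel gripper is mounted at the origin on a cart in front of the work surface, level with it; the furniture and walls round the work are solid. World frame = base frame: x ahead of the robot, y to its left, z up, the work surface at z = 0. Lengths are in m, angles in degrees, forces in N, time in s.
With the tool pointing down it reaches from about 0.375 to 0.75 m from the base axis. Payload 9 kg.
Tool frame: the origin (TCP) lies between the finger pads; the fingertips stand 22 mm ahead of it and the grasp point (between the pads) lies 3 mm ahead of it; z points along the fingers, y is the line along which they close (so a half turn about z gives the same grasp; the last joint's range is limited). The gripper opens to 85 mm and grips with 20 to 120 N. Pads are 22 mm wide; open, the fingers measure 114 mm over their backs; the gripper's body (76 mm by 85 mm) begins 54 mm behind the grasp point. The pads swing forward as they close: fully open they stand 13 mm farther back than shut.
Start: joints at [-87.13, 5.964, 5.575, 89.605, 0, 77.527], TCP at [0.159, -0.579, 0.253] pointing down, gripper open.
Joint ranges: [-171.21, 171.21], [-48.23, 106.86], [-62.78, 66.21], [-105.2, 120.99], [-86.42, 89.51], [-180, 180]. Speed limits (degrees/s): [127.2, 127.2, 147.25, 180, 180, 180].

## Interface

Orientations are given as a 3x3 rotation matrix whose columns are the frame's x, y, z axes.
In Python, from workcell import robot gives the robot as it stands. The module is installed in compiled form; this text tells all that it offers.
- The arm moves only by the tool send_rows, never from a script. Its argument "rows" is a list of rows, each an object with "rot": the turn, a rotation vector about the tool's x, y, z in units of 5 degrees (1.0 is 5 degrees), a list of three; "dp": the shift along the tool's x, y, z in cm, a list of three; "jaw": the closure in counts, from 0 (fully open) to 255 (shut). In form: [{"rot": [wx, wy, wz], "dp": [tx, ty, tz], "jaw": jaw}, ...]. A call has 1 to 20 rows; each row is the pose to reach, as a shift and turn from the pose commanded when the call began, along the tool's axes at that moment; what a row does not reach only later rows make up. A row lasts 1/10 s, in which the tool goes at most 50 mm and 8.59 degrees, less where a joint would pass 70% of its speed; a pose out of reach is approached as far as the arm can. A call with a gripper value outside its range is refused whole. The fingers move at their own pace and stop on an object; "squeeze" is the grip in N (left out, the last holds). Time passes only in rows, so rows that repeat a pose let the fingers close. It gives the time, the measured TCP pose, the force, the opening and the grip force at its end, in the units of the state.
- robot.state(): the state, without advancing time (a new reading comes with each control period).
- robot.capture(name): name is "side" or "top"; returns the picture (384x512x3 uint8, red, green, blue); there is no depth.
- robot.camera_params(name): a dict with "fx", "fy", "cx", "cy" (pixels), "camera_from_world" (4x4, takes a point from world to camera coordinates). Camera axes: x right, y up, looking along -z (the intrinsics and any distortion apply to the point x, -y, -z); pixel columns grow to the right and rows downward; lengths in m; the calibration is good to about 2 mm. A picture is of the moment at which its call begins. camera_params takes no time and is no camera call.
- robot.sign_off(): hands the job in; it is judged then, once.
The state is a dict: "time_s": time; "joint_positions": joint angles; "qd": joint speeds; "joint_efforts": joint torques, N m; "ee_pos": TCP position; "tool_rot": TCP orientation; "wrist_force": force on the tool from outside, world axes, zero at the start; "moment": the same for the moment, N m; "finger_gap": opening from 0.0 (shut) to 1.0 (fully open); "finger_force": force on a finger pad.
Only numpy, scipy, OpenCV 4.12 (cv2) and the standard library are available. Lean on these libraries where they do the work, as an engineer would, in place of code of your own. Each camera call takes 0.05 s, during which the arm holds its last target. There are 200 camera calls.

## Working session

There is one attempt and no reset: what is moved stays moved. The work goes in short steps, Python scripts to look and compute and a tool call to move; the robot and the scene stay as the last step left them, time stands still between calls to the robot, and variables do not carry over. Pictures are saved under pics/ and viewed, at most 10 in all, crops included, and the job is handed in when it is done.

Besides the shell and the picture viewer there is one more tool, called after "Call:" as a command line: name --argument value ..., lists and objects as JSON in quotes. send_rows: Moves the arm, as the interface text tells. Its arguments: {"type":"object","properties":{"rows":{"type":"array","items":{"type":"object","properties":{"rot":{"type":"array","items":{"type":"number"}},"dp":{"type":"array","items":{"type":"number"}},"jaw":{"type":"number"}}}},"squeeze":{"type":"number"}},"required":["rows"]}

```bash
mkdir -p pics; cat > h.py <<'E'
import numpy as np, cv2
from workcell import robot
def cap(n,f):
    im=robot.capture(n); cv2.imwrite('pics/'+f,im[:,:,::-1]); return im
def ray(n,u,v):
    p=robot.camera_params(n); M=np.array(p['camera_from_world'])
    d=np.array([(u-p['cx'])/p['fx'],-(v-p['cy'])/p['fy'],-1.])
    R=M[:3,:3]; return -R.T@M[:3,3], R.T@d
def onz(n,u,v,z):
    o,d=ray(n,u,v); return o+d*(z-o[2])/d[2]
def proj(n,P):
    p=robot.camera_params(n); M=np.array(p['camera_from_world'])
    c=M[:3,:3]@np.array(P)+M[:3,3]
    return np.array([p['cx']+p['fx']*c[0]/-c[2],p['cy']+p['fy']*c[1]/c[2]])
E
python3 - <<'E'
from h import *
for n in('top','side'):
    cap(n,n+'0.png'); p=robot.camera_params(n); print(n,{k:v for k,v in p.items() if k!='camera_from_world'}); print(ray(n,256,192))
s=robot.state(); print(s['time_s'],np.round(s['tool_rot'],3),s['ee_pos'],s['wrist_force'])
E
```

```text
top {'fx': 496.98146017193227, 'fy': 496.98146017193227, 'cx': 263.5520158022139, 'cy': 187.8668378820379}
(array([0.31293664, 0.06049411, 1.55674218]), array([ 0.12414854,  0.00803928, -0.99238228]))
side {'fx': 367.9786564355087, 'fy': 367.9786564355087, 'cx': 250.07884219561234, 'cy': 194.0436640451215}
(array([ 0.51738258, -0.8283976 ,  0.80674257]), array([ 8.14078488e-05,  7.70666655e-01, -6.37465815e-01]))
0.1 [[ 0.964  0.265 -0.   ]
 [ 0.265 -0.964  0.001]
 [ 0.    -0.001 -1.   ]] [ 0.15876305 -0.5783208   0.25260065] [ 0.19955056  0.86441411 -0.08310843]
```

View pics/top0.png

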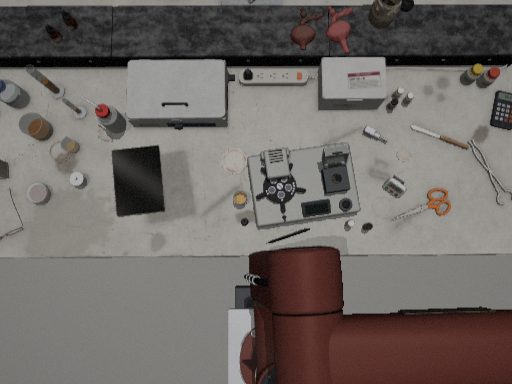

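View pics/side0.png

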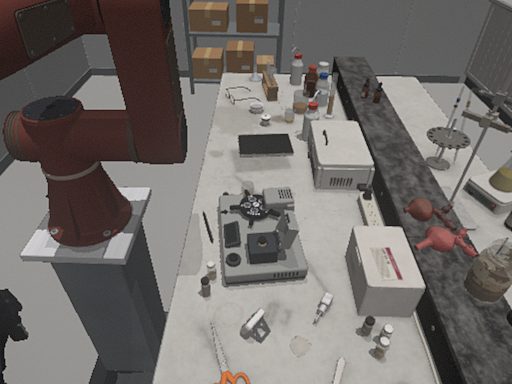

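The top view shows the colorimeter at about (303,185), the turret at (280,188), the key at (346,204) and the hood at (337,155). I'll enlarge both views.

```bash
python3 - <<'E'
import cv2
a=cv2.imread('pics/top0.png')[130:250,225:385]; cv2.imwrite('pics/topc.png',cv2.resize(a,None,fx=5,fy=5,interpolation=cv2.INTER_CUBIC))
a=cv2.imread('pics/side0.png')[175:305,190:320]; cv2.imwrite('pics/sidec.png',cv2.resize(a,None,fx=4.6,fy=4.6,interpolation=cv2.INTER_CUBIC))
E
```

```text
(no output)
```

View pics/topc.png

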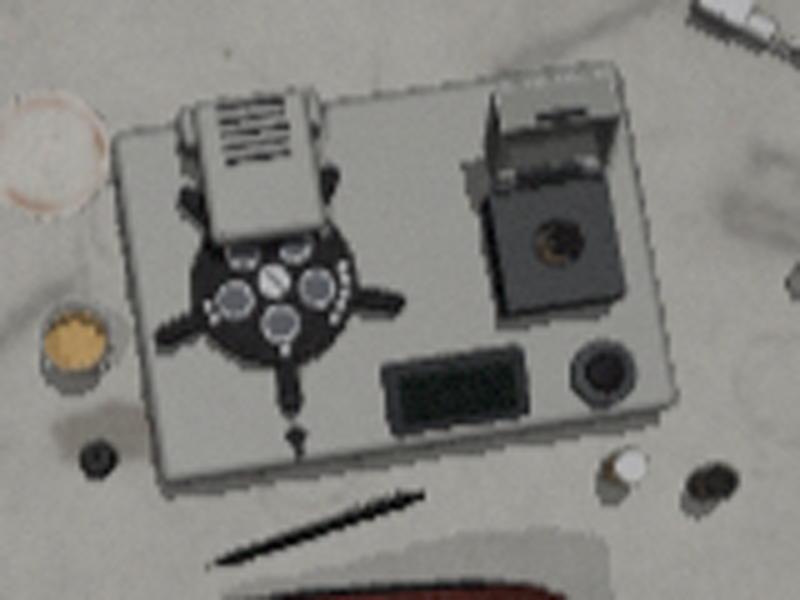

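View pics/sidec.png

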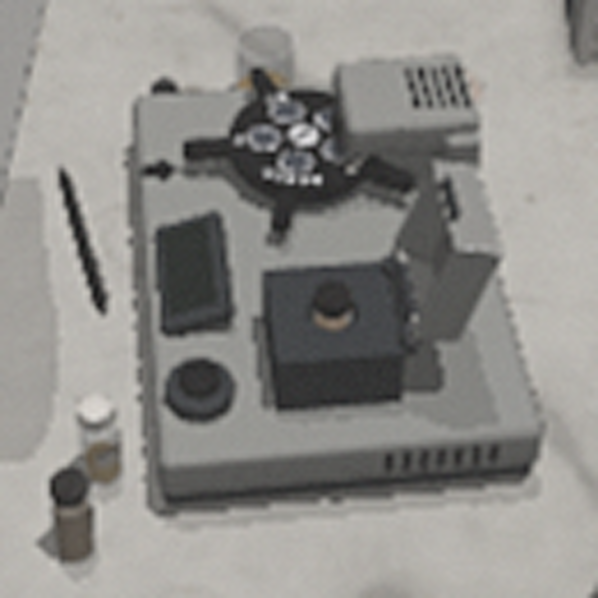

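```bash
cat >> h.py <<'E'
def pose():
    c=np.array([[0,75],[-83,-115],[-5,-95]])/1000
    px=[(274,282,.076),(605,372,.071),(562,243,.109)]
    w=np.array([onz('top',u/5+225,v/5+130,z)[:2] for u,v,z in px])
    a=c-c.mean(0); b=w-w.mean(0)
    th=np.arctan2((a[:,0]*b[:,1]-a[:,1]*b[:,0]).sum(),(a*b).sum())
    R=np.array([[np.cos(th),-np.sin(th)],[np.sin(th),np.cos(th)]])
    t=w.mean(0)-R@c.mean(0); return th,R,t,w,c
th,R,t,_w,_c=pose()
def c2w(x,y): return R@np.array([x,y])/1000+t
def w2c(p): return R.T@(np.array(p[:2])-t)*1000
E
python3 - <<'E'
from h import *
print(np.degrees(th),t,'res mm',(_w-(_c@R.T+t))*1000)
# checks in colorimeter frame
f=lambda u,v,z:w2c(onz('top',u/5+225,v/5+130,z)).round(1)
print('front tab end',f(291,413,.068),'left tab',f(160,340,.068),'right tab',f(402,303,.068),'pointer',f(295,437,.056))
print('hood edge',f(553,85,.165),'corners deck',f(115,133,.05),f(168,482,.05),f(675,402,.05),f(617,65,.05))
g=lambda u,v,z:w2c(onz('side',u/4.6+190,v/4.6+175,z)).round(1)
print('side key',g(199,380,.071),'hub',g(305,135,.076),'cap',g(335,295,.109))
for n,p in dict(start=(10,145),hood=(110,-95),key=(-83,-115)).items(): print(n,c2w(*p),np.hypot(*c2w(*p)))
p=np.array(robot.state()['ee_pos']);print(w2c(p),p[2])
E
```

```text
Traceback (most recent call last):
NameError: name '_w' is not defined
```

```bash
sed -i 's/_w,_c=pose/W,C=pose/' h.py
python3 - <<'E'
from h import *
print(np.degrees(th),t,'res mm',(W-(C@R.T+t))*1000)
f=lambda u,v,z:w2c(onz('top',u/5+225,v/5+130,z)).round(1)
print('front tab end',f(291,413,.068),'left tab',f(160,340,.068),'right tab',f(402,303,.068),'pointer',f(295,437,.056))
print('hood edge',f(553,85,.165),'corners deck',f(115,133,.05),f(168,482,.05),f(675,402,.05),f(617,65,.05))
g=lambda u,v,z:w2c(onz('side',u/4.6+190,v/4.6+175,z)).round(1)
print('side key',g(199,380,.071),'hub',g(305,135,.076),'cap',g(335,295,.109))
for n,p in dict(start=(10,145),hood=(110,-95),key=(-83,-115)).items(): print(n,c2w(*p),np.hypot(*c2w(*p)))
p=np.array(robot.state()['ee_pos']);print(w2c(p),p[2])
E
```

```text
7.860490669169579 [ 0.52496473 -0.07307156] res mm [[-0.05674604 -0.41012954]
 [ 0.8718434   0.58595363]
 [-0.81509736 -0.17582409]]
front tab end [-79.1  75.8] left tab [-24.1 147.4] right tab [-22.9  -0.5] pointer [-92.9  74.9]
hood edge [ 77.9 -95. ] corners deck [109.1 156.4] [-108.4  154.8] [-104.7 -157.6] [ 107.  -157.6]
side key [ -79.4 -124.1] hub [ 4.1 70.3] cap [  -0.7 -102.5]
start [0.51504036 0.07193364] 0.5200394405071916
hood [ 0.64692352 -0.15213517] 0.6645714017953938
key [ 0.45847217 -0.19834222] 0.4995361559489616
[-431.85949253 -450.41963449] 0.252600651593346
```

```bash
cat >> h.py <<'E'
def to(x,y,z):
    s=robot.state(); T=np.array(s['tool_rot']); w=c2w(x,y)
    return (T.T@(np.array([*w,z/1000])-s['ee_pos'])*100).round(2)
def where():
    s=robot.state(); p=s['ee_pos']; T=np.array(s['tool_rot'])
    return w2c(p).round(1),round(p[2]*1000,1),'yawx',np.degrees(np.arctan2(T[1,0],T[0,0])).round(1),s['time_s'],np.round(s['wrist_force'],1)
E
python3 -c "
from h import *
print(to(112,-95,255))"
```

```text
[ 58.55 -28.16  -0.19]
```

Call:
send_rows --rows '[{"rot":[0,0,-16.5],"dp":[58.5,-28.2,-0.2],"jaw":255},{"rot":[0,0,-16.5],"dp":[58.5,-28.2,-0.2],"jaw":255},{"rot":[0,0,-16.5],"dp":[58.5,-28.2,-0.2],"jaw":255},{"rot":[0,0,-16.5],"dp":[58.5,-28.2,-0.2],"jaw":255},{"rot":[0,0,-16.5],"dp":[58.5,-28.2,-0.2],"jaw":255},{"rot":[0,0,-16.5],"dp":[58.5,-28.2,-0.2],"jaw":255},{"rot":[0,0,-16.5],"dp":[58.5,-28.2,-0.2],"jaw":255},{"rot":[0,0,-16.5],"dp":[58.5,-28.2,-0.2],"jaw":255},{"rot":[0,0,-16.5],"dp":[58.5,-28.2,-0.2],"jaw":255},{"rot":[0,0,-16.5],"dp":[58.5,-28.2,-0.2],"jaw":255},{"rot":[0,0,-16.5],"dp":[58.5,-28.2,-0.2],"jaw":255},{"rot":[0,0,-16.5],"dp":[58.5,-28.2,-0.2],"jaw":255},{"rot":[0,0,-16.5],"dp":[58.5,-28.2,-0.2],"jaw":255},{"rot":[0,0,-16.5],"dp":[58.5,-28.2,-0.2],"jaw":255},{"rot":[0,0,-16.5],"dp":[58.5,-28.2,-0.2],"jaw":255},{"rot":[0,0,-16.5],"dp":[58.5,-28.2,-0.2],"jaw":255},{"rot":[0,0,-16.5],"dp":[58.5,-28.2,-0.2],"jaw":255},{"rot":[0,0,-16.5],"dp":[58.5,-28.2,-0.2],"jaw":255}]'

```text
time_s: 1.9
ee_pos: [0.6478, -0.1529, 0.2558]
tool_rot: [[-0.135, 0.991, 0.001], [0.991, 0.135, -0.0], [-0.0, 0.0, -1.0]]
wrist_force: [-0.4, -0.2, -0.1]
finger_gap: 0.001
finger_force: 0.0
```

```bash
python3 -c "
from h import *
print(where(),to(112,-95,172), robot.state()['joint_positions'])
cap('side','s1.png')
a=cv2.imread('pics/s1.png')[130:320,150:400]; cv2.imwrite('pics/s1c.png',cv2.resize(a,None,fx=3,fy=3))"
```

```text
(array([110.7, -95.9]), np.float64(255.8), 'yawx', np.float64(97.8), 1.9, array([-0.4, -0.2, -0.1])) [0.09 0.12 8.38] [-2.45071423e+01  1.78417995e+01  1.92079416e+01  9.13289716e+01
 -6.74170117e-03  5.77391349e+01]
```

View pics/s1c.png

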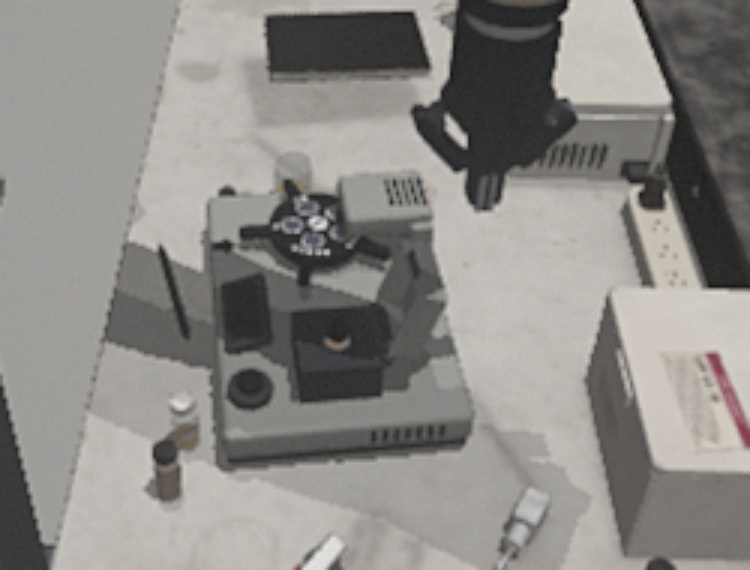

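The side view shows the closed fingertips hovering behind the open hood, clear of everything. I'll go down behind the hood and push it toward the robot.

Call:
send_rows --rows '[{"rot":[0,0,0],"dp":[0.1,0.2,4.0],"jaw":255},{"rot":[0,0,0],"dp":[0.1,0.2,7.9],"jaw":255},{"rot":[0,0,0],"dp":[0.1,0.2,7.9],"jaw":255},{"rot":[0,0,0],"dp":[0.1,-0.6,7.9],"jaw":255},{"rot":[0,0,0],"dp":[0.1,-1.2,7.9],"jaw":255},{"rot":[0,0,0],"dp":[0.1,-1.7,7.9],"jaw":255},{"rot":[0,0,0],"dp":[0.1,-2.2,7.9],"jaw":255},{"rot":[0,0,0],"dp":[0.1,-2.7,7.9],"jaw":255},{"rot":[0,0,0],"dp":[0.1,-3.2,7.9],"jaw":255},{"rot":[0,0,0],"dp":[0.1,-3.7,7.9],"jaw":255},{"rot":[0,0,0],"dp":[0.1,-4.2,7.9],"jaw":255},{"rot":[0,0,0],"dp":[0.1,-4.7,7.9],"jaw":255},{"rot":[0,0,0],"dp":[0.1,-5.2,7.9],"jaw":255},{"rot":[0,0,0],"dp":[0.1,-5.7,7.9],"jaw":255},{"rot":[0,0,0],"dp":[0.1,-6.2,7.9],"jaw":255},{"rot":[0,0,0],"dp":[0.1,-6.7,7.9],"jaw":255},{"rot":[0,0,0],"dp":[0.1,-7.2,7.9],"jaw":255},{"rot":[0,0,0],"dp":[0.1,-7.7,7.9],"jaw":255},{"rot":[0,0,0],"dp":[0.1,-8.3,7.9],"jaw":255}]'

```text
time_s: 3.85
ee_pos: [0.5655, -0.1623, 0.1762]
tool_rot: [[-0.137, 0.991, -0.0], [0.991, 0.137, -0.0], [-0.0, -0.0, -1.0]]
wrist_force: [-0.0, -0.2, 0.3]
finger_gap: -0.003
finger_force: 0.0
```

```bash
python3 -c "
from h import *
print(where())
cap('side','s2.png')
a=cv2.imread('pics/s2.png')[130:320,150:400]; cv2.imwrite('pics/s2c.png',cv2.resize(a,None,fx=3,fy=3))"
```

```text
(array([ 28. , -93.9]), np.float64(176.2), 'yawx', np.float64(97.8), 3.85, array([-0. , -0.2,  0.3]))
```

View pics/s2c.png

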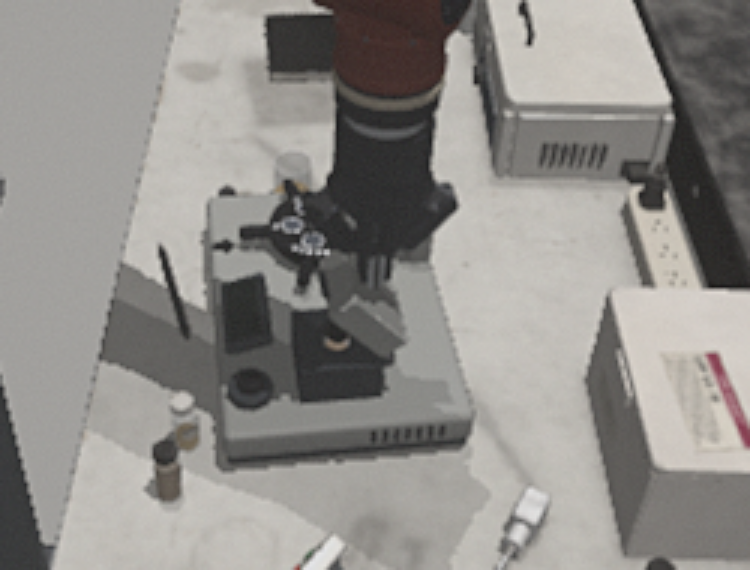

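The hood is leaning on the fingertips part-way over. I'll push a bit more, then lift and move over to the turret's left side.

Call:
send_rows --rows '[{"rot":[0,0,0],"dp":[0,-0.6,0],"jaw":255},{"rot":[0,0,0],"dp":[0,-1.2,0],"jaw":255},{"rot":[0,0,0],"dp":[0,-1.8,0],"jaw":255},{"rot":[0,0,0],"dp":[0,-2.4,0],"jaw":255},{"rot":[0,0,0],"dp":[0,-3.0,0],"jaw":255},{"rot":[0,0,0],"dp":[0,-3.6,0],"jaw":255},{"rot":[0,0,0],"dp":[0,-4.2,0],"jaw":255},{"rot":[0,0,0],"dp":[0,-4.2,0],"jaw":255},{"rot":[0,0,0],"dp":[0,-4.2,-4.0],"jaw":255},{"rot":[0,0,0],"dp":[4,-4.0,-4.0],"jaw":255},{"rot":[0,0,0],"dp":[8,-3.5,-4.0],"jaw":255},{"rot":[0,0,0],"dp":[12,-3.0,-4.0],"jaw":255},{"rot":[0,0,0],"dp":[16,-2.5,-4.0],"jaw":255},{"rot":[0,0,0],"dp":[20,-2.0,-4.0],"jaw":255},{"rot":[0,0,0],"dp":[23.8,-1.8,-4.0],"jaw":255},{"rot":[0,0,0],"dp":[23.8,-1.8,-4.0],"jaw":255},{"rot":[0,0,0],"dp":[23.8,-1.8,-4.0],"jaw":255}]'

```text
time_s: 5.6
ee_pos: [0.5157, 0.0718, 0.2164]
tool_rot: [[-0.139, 0.99, 0.0], [0.99, 0.139, -0.0], [-0.0, 0.0, -1.0]]
wrist_force: [-0.3, -0.8, -0.2]
finger_gap: -0.001
finger_force: 0.0
```

```bash
python3 -c "
from h import *
print(where(),to(11,144,83),robot.state()['joint_positions'])
cap('side','s3.png')
a=cv2.imread('pics/s3.png')[130:320,150:400]; cv2.imwrite('pics/s3c.png',cv2.resize(a,None,fx=3,fy=3))"
```

```text
(array([ 10.6, 144.8]), np.float64(216.4), 'yawx', np.float64(98.0), 5.6, array([-0.3, -0.8, -0.2])) [-0.08  0.03 13.34] [-6.47645849e+00 -8.22174461e+00 -1.22803481e+01  8.59194151e+01
 -1.42666904e-02  7.55624588e+01]
```

View pics/s3c.png

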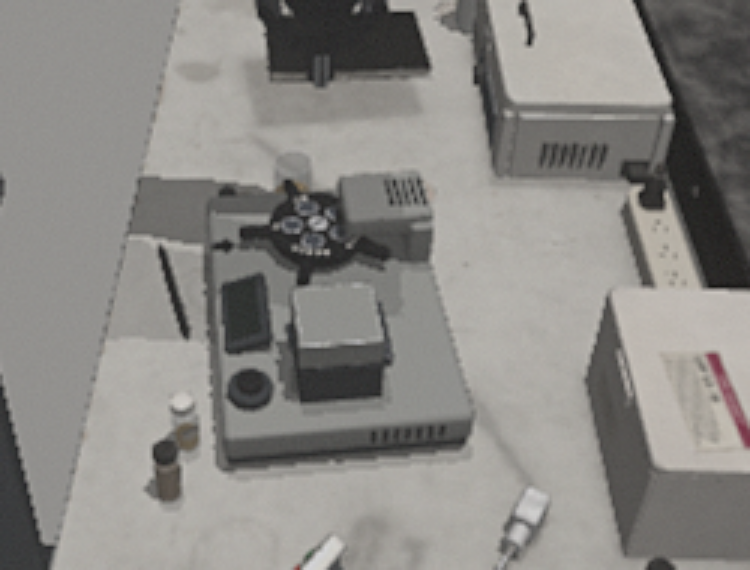

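The hood is shut flat. Next I descend behind the two-dot tab and push it toward the front, giving one station counter-clockwise.

Call:
send_rows --rows '[{"rot":[0,0,0],"dp":[0,0,5],"jaw":255},{"rot":[0,0,0],"dp":[0,0,10],"jaw":255},{"rot":[0,0,0],"dp":[0,0,13.3],"jaw":255},{"rot":[0,0,0],"dp":[0,0,13.3],"jaw":255},{"rot":[0,0,0],"dp":[0,-0.6,13.3],"jaw":255},{"rot":[0,0,0],"dp":[0.1,-1.2,13.3],"jaw":255},{"rot":[0,0,0],"dp":[0.1,-1.8,13.3],"jaw":255},{"rot":[0,0,0],"dp":[0.1,-2.3,13.3],"jaw":255},{"rot":[0,0,0],"dp":[0,-2.9,13.3],"jaw":255},{"rot":[0,0,0],"dp":[-0.2,-3.5,13.3],"jaw":255},{"rot":[0,0,0],"dp":[-0.4,-4.1,13.3],"jaw":255},{"rot":[0,0,0],"dp":[-0.7,-4.7,13.3],"jaw":255},{"rot":[0,0,0],"dp":[-1.1,-5.2,13.3],"jaw":255},{"rot":[0,0,0],"dp":[-1.5,-5.7,13.3],"jaw":255},{"rot":[0,0,0],"dp":[-1.9,-6.2,13.3],"jaw":255},{"rot":[0,0,0],"dp":[-2.4,-6.6,13.3],"jaw":255},{"rot":[0,0,0],"dp":[-2.9,-7.0,13.3],"jaw":255},{"rot":[0,0,0],"dp":[-3.4,-7.3,13.3],"jaw":255},{"rot":[0,0,0],"dp":[-3.9,-7.5,13.3],"jaw":255},{"rot":[0,0,0],"dp":[-4.3,-7.7,13.3],"jaw":255}]'

```text
time_s: 7.65
ee_pos: [0.4452, 0.0174, 0.0833]
tool_rot: [[-0.136, 0.991, 0.0], [0.991, 0.136, -0.0], [-0.0, 0.0, -1.0]]
wrist_force: [-0.5, -0.5, -0.5]
finger_gap: -0.0
finger_force: 0.0
```

Call:
send_rows --rows '[{"rot":[0,0,0],"dp":[-0.3,-0.2,0],"jaw":255},{"rot":[0,0,0],"dp":[-0.6,-0.2,0],"jaw":255},{"rot":[0,0,0],"dp":[-0.6,-0.2,0],"jaw":255},{"rot":[0,0,0],"dp":[0.4,-0.2,0],"jaw":255},{"rot":[0,0,0],"dp":[0.4,-0.2,-4],"jaw":255},{"rot":[0,0,0],"dp":[0.4,-0.2,-8],"jaw":255},{"rot":[0,0,0],"dp":[2.4,4,-10],"jaw":255},{"rot":[0,0,0],"dp":[4.3,7.7,-10],"jaw":255},{"rot":[0,0,0],"dp":[4.3,7.7,-10],"jaw":255},{"rot":[0,0,0],"dp":[4.3,7.7,-10],"jaw":255}]'

```text
time_s: 8.65
ee_pos: [0.5153, 0.0723, 0.1824]
tool_rot: [[-0.138, 0.99, -0.002], [0.99, 0.138, 0.0], [0.0, -0.002, -1.0]]
wrist_force: [-0.5, -0.8, -0.6]
finger_gap: -0.002
finger_force: 0.0
```

```bash
python3 -c "
from h import *
print(where())
cap('side','s4.png');cap('top','t4.png')
a=cv2.resize(cv2.imread('pics/s4.png')[170:280,200:310],None,fx=4,fy=4);b=cv2.resize(cv2.imread('pics/t4.png')[140:250,240:340],None,fx=4,fy=4)
cv2.imwrite('pics/c4.png',np.hstack([a[:400],b[:400]])[:, :800])"
```

```text
(array([ 10.3, 145.3]), np.float64(182.4), 'yawx', np.float64(98.0), 8.65, array([-0.5, -0.8, -0.6]))
```

View pics/c4.png

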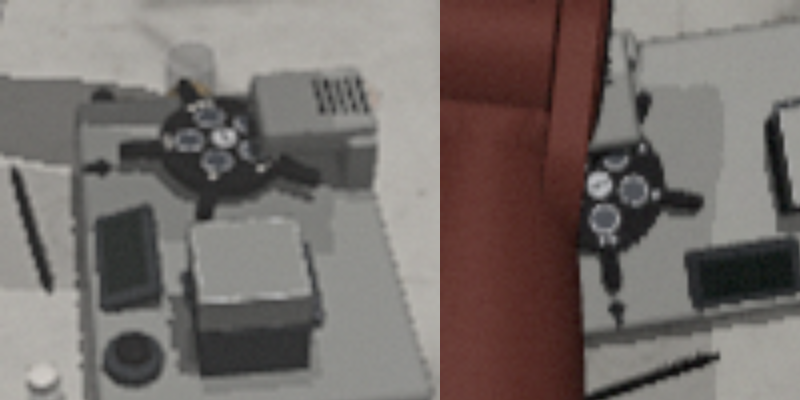

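The turret has moved one station: the two-dot tab is at the pointer and the one-dot tab is to the right. I'll repeat the push.

Call:
send_rows --rows '[{"rot":[0,0,0],"dp":[0,0,5],"jaw":255},{"rot":[0,0,0],"dp":[0,0,9.9],"jaw":255},{"rot":[0,0,0],"dp":[0,0,9.9],"jaw":255},{"rot":[0,0,0],"dp":[0,-0.6,9.9],"jaw":255},{"rot":[0,0,0],"dp":[0.1,-1.2,9.9],"jaw":255},{"rot":[0,0,0],"dp":[0.1,-1.8,9.9],"jaw":255},{"rot":[0,0,0],"dp":[0.1,-2.3,9.9],"jaw":255},{"rot":[0,0,0],"dp":[0,-2.9,9.9],"jaw":255},{"rot":[0,0,0],"dp":[-0.2,-3.5,9.9],"jaw":255},{"rot":[0,0,0],"dp":[-0.4,-4.1,9.9],"jaw":255},{"rot":[0,0,0],"dp":[-0.7,-4.7,9.9],"jaw":255},{"rot":[0,0,0],"dp":[-1.1,-5.2,9.9],"jaw":255},{"rot":[0,0,0],"dp":[-1.5,-5.7,9.9],"jaw":255},{"rot":[0,0,0],"dp":[-1.9,-6.2,9.9],"jaw":255},{"rot":[0,0,0],"dp":[-2.4,-6.6,9.9],"jaw":255},{"rot":[0,0,0],"dp":[-2.9,-7.0,9.9],"jaw":255},{"rot":[0,0,0],"dp":[-3.4,-7.3,9.9],"jaw":255},{"rot":[0,0,0],"dp":[-3.9,-7.5,9.9],"jaw":255},{"rot":[0,0,0],"dp":[-4.3,-7.7,9.9],"jaw":255}]'

```text
time_s: 10.65
ee_pos: [0.4452, 0.0174, 0.0843]
tool_rot: [[-0.136, 0.991, 0.0], [0.991, 0.136, -0.0], [-0.0, 0.0, -1.0]]
wrist_force: [-0.4, 0.1, 0.0]
finger_gap: 0.002
finger_force: 0.0
```

Call:
send_rows --rows '[{"rot":[0,0,0],"dp":[-0.3,-0.2,0],"jaw":255},{"rot":[0,0,0],"dp":[-0.6,-0.2,0],"jaw":255},{"rot":[0,0,0],"dp":[-0.6,-0.2,0],"jaw":255},{"rot":[0,0,0],"dp":[0.4,-0.2,0],"jaw":255},{"rot":[0,0,0],"dp":[0.4,-0.2,-4],"jaw":255},{"rot":[0,0,0],"dp":[0.4,-0.2,-8],"jaw":255},{"rot":[0,0,0],"dp":[-4.4,-0.4,-9],"jaw":255},{"rot":[0,0,0],"dp":[-9,-0.7,-9],"jaw":255},{"rot":[0,0,0],"dp":[-14,-1,-9],"jaw":255},{"rot":[0,0,0],"dp":[-18,-1.4,-9],"jaw":255},{"rot":[0,0,0],"dp":[-21.7,-1.6,-9],"jaw":255},{"rot":[0,0,0],"dp":[-21.7,-1.6,-9],"jaw":255},{"rot":[0,0,0],"dp":[-21.7,-1.6,-9],"jaw":255},{"rot":[0,0,0],"dp":[-21.7,-1.6,-9],"jaw":255}]'

```text
time_s: 12.05
ee_pos: [0.4591, -0.198, 0.1742]
tool_rot: [[-0.137, 0.991, -0.0], [0.991, 0.137, 0.0], [0.001, -0.0, -1.0]]
wrist_force: [0.4, 0.0, 0.1]
finger_gap: -0.004
finger_force: 0.0
```

```bash
python3 -c "
from h import *
print(where(),to(-83,-115,93))
cap('side','s5.png');cap('top','t5.png')
a=cv2.resize(cv2.imread('pics/s5.png')[170:280,200:310],None,fx=4,fy=4);b=cv2.resize(cv2.imread('pics/t5.png')[140:250,240:340],None,fx=4,fy=4)
cv2.imwrite('pics/c5.png',np.hstack([a[:400],b[:400]])[:, :800])"
```

```text
(array([ -82.3, -114.7]), np.float64(174.2), 'yawx', np.float64(97.9), 12.05, array([0.4, 0. , 0.1])) [-0.03 -0.06  8.12]
```

View pics/c5.png

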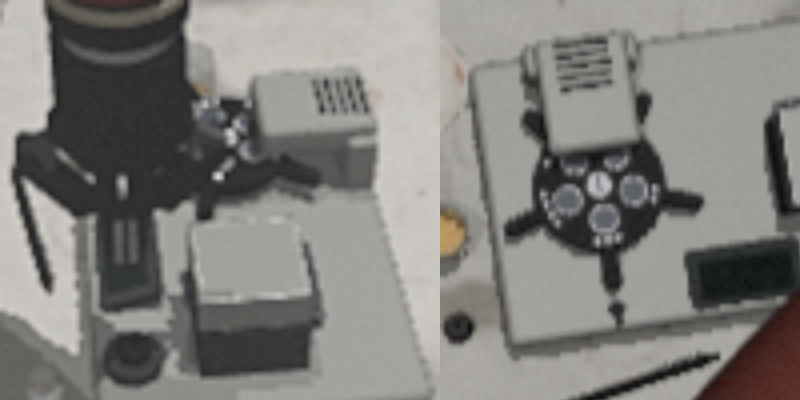

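The three-dot tab now points at the pointer, centred on it. Now I press the key.

Call:
send_rows --rows '[{"rot":[0,0,0],"dp":[0,-0.1,4],"jaw":255},{"rot":[0,0,0],"dp":[0,-0.1,7.5],"jaw":255},{"rot":[0,0,0],"dp":[0,-0.1,8.0],"jaw":255},{"rot":[0,0,0],"dp":[0,-0.1,8.3],"jaw":255},{"rot":[0,0,0],"dp":[0,-0.1,8.5],"jaw":255},{"rot":[0,0,0],"dp":[0,-0.1,8.7],"jaw":255},{"rot":[0,0,0],"dp":[0,-0.1,8.7],"jaw":255},{"rot":[0,0,0],"dp":[0,-0.1,8.7],"jaw":255}]'

```text
time_s: 12.95
ee_pos: [0.4588, -0.1997, 0.0884]
tool_rot: [[-0.137, 0.991, 0.002], [0.991, 0.137, -0.001], [-0.001, 0.002, -1.0]]
wrist_force: [1.2, 2.8, 4.0]
finger_gap: 0.001
finger_force: 1.8
```

Call:
send_rows --rows '[{"rot":[0,0,0],"dp":[0,0,0.1],"jaw":255},{"rot":[0,0,0],"dp":[0,0,0.2],"jaw":255},{"rot":[0,0,0],"dp":[0,0,0.2],"jaw":255}]'

```text
time_s: 13.25
ee_pos: [0.4589, -0.1998, 0.0877]
tool_rot: [[-0.137, 0.991, 0.002], [0.991, 0.137, -0.001], [-0.002, 0.002, -1.0]]
wrist_force: [-2.5, 5.0, 20.1]
finger_gap: 0.0
finger_force: 9.8
```

The force rose to 20 N, so the key is fully down. Now I let it go and back off.

Call:
send_rows --rows '[{"rot":[0,0,0],"dp":[0,0,-1],"jaw":255},{"rot":[0,0,0],"dp":[0,0,-5],"jaw":255},{"rot":[0,0,0],"dp":[0,0,-10],"jaw":255},{"rot":[0,0,0],"dp":[-5,0,-14],"jaw":255},{"rot":[0,0,0],"dp":[-10,0,-14],"jaw":255},{"rot":[0,0,0],"dp":[-15,0,-14],"jaw":255},{"rot":[0,0,0],"dp":[-20,0,-14],"jaw":255},{"rot":[0,0,0],"dp":[-20,0,-14],"jaw":255},{"rot":[0,0,0],"dp":[-20,0,-14],"jaw":255},{"rot":[0,0,0],"dp":[-20,0,-14],"jaw":255}]'

```text
time_s: 14.25
ee_pos: [0.4851, -0.3967, 0.2252]
tool_rot: [[-0.136, 0.991, -0.001], [0.991, 0.136, 0.001], [0.001, -0.0, -1.0]]
wrist_force: [-0.6, 0.2, 0.4]
finger_gap: -0.001
finger_force: 0.0
```

```bash
python3 -c "
from h import *
print(where())
cap('side','s6.png');cap('top','t6.png')
a=cv2.resize(cv2.imread('pics/s6.png')[170:300,200:310],None,fx=3.6,fy=3.6);b=cv2.resize(cv2.imread('pics/t6.png')[130:260,240:350],None,fx=3.6,fy=3.6)
cv2.imwrite('pics/c6.png',np.hstack([a,b]))"
```

```text
(array([ -83.7, -315.1]), np.float64(225.2), 'yawx', np.float64(97.8), 14.25, array([-0.6,  0.2,  0.4]))
```

View pics/c6.png

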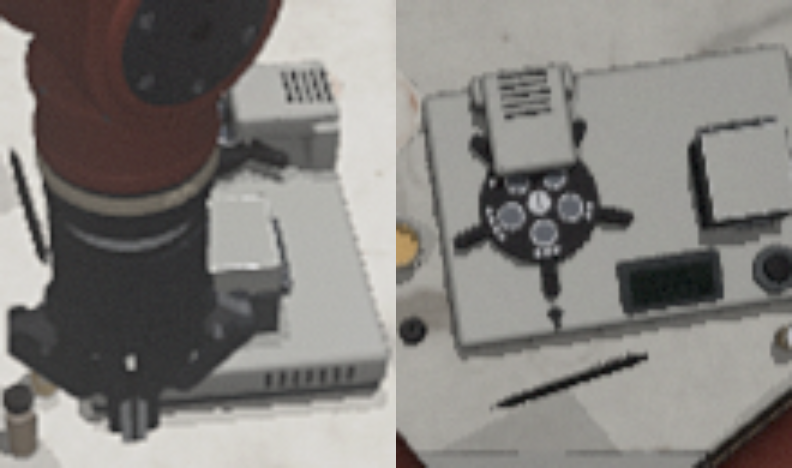

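The three-dot tab is at the pointer, the hood is shut, the key is released and the arm is clear. Handing in.

```bash
python3 -c "
from workcell import robot
print(robot.sign_off())"
```

```text
the job is handed in; nothing more can be done
None
```

The job is handed in at about 14 s of the 64 s allowed: the three-dot tab is at the pointer, the hood is shut and the key was pressed to its stop and let go; the hand-in gave no verdict.

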